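# Make up two handling kits of excavated finds

## Robot

A 7-joint arm with a two-finger parallel gripper is mounted at the origin on the work surface. World frame = base frame: x ahead of the robot, y to its left, z up, the work surface at z = 0. Lengths are in m, angles in rad, forces in N, time in s.
With the tool pointing down it reaches from about 0.4 to 0.875 m from the base axis. Payload 6.5 kg.
Tool frame: the origin (TCP) lies midway between the tips of the shut fingers; the grasp point (between the pads) lies 19 mm behind it (pinch_z is the z of the grasp point in the tool frame, in m); z points along the fingers, y is the line along which they close (so a half turn about z gives the same grasp; the last joint's range is limited). The gripper opens to 88 mm and grips with 3 to 60 N. Pads are 18 mm wide; open, the fingers measure 123 mm over their backs; the gripper's body (75 mm by 187 mm) begins 45 mm behind the grasp point.
Start: joints at [1.172, 0.536, -0.004, 1.538, 0.003, 1.067, -0.071], TCP at [0.212, -0.614, 0.239] pointing down, gripper open.
Joint ranges: [-2.7, 2.7], [-0.37, 2.16], [-1.27, 1.26], [0.24, 2.4], [-1.31, 4.45], [0.19, 1.91], [-2.76, 2.76]. Speed limits (rad/s): [2.39, 2.39, 3.14, 3.14, 3.14, 3.14, 3.14].

## Interface

Orientations are given as a rotation vector (axis times angle).
In Python, from station import observe, camera, get_calibration, finish_job, pinch_z gives the robot as it stands.
- The arm moves only by the tool carry_out, never from a script. Its argument "commands" is one flat list of numbers, 7 for each row, row after row: the shift along the tool's x, y, z in cm, then the turn, a rotation vector about the tool's x, y, z in degrees, then the opening, from 0 (shut) to 1 (fully open). A call has 1 to 20 rows; each row shifts and turns the commanded pose from where the row before left it, along the tool's axes as they then stand; what a row does not reach is not made up. A row lasts 1/12 s, in which the tool goes at most 41.7 mm and 7.16 degrees, less where a joint would pass 70% of its speed; a pose out of reach is approached as far as the arm can. A call is refused whole if a number of a shift passes 4.17 or a number of a turn 7.16, either way. A call with a gripper value outside its range is refused whole. The fingers move at their own pace and stop on an object; the grip force is fixed at half the most. Time passes only in rows, so rows that do not move let the fingers close. It gives the time, the measured TCP pose, the force, the opening and the grip force at its end, in the units of the state.
- observe(): the state, without advancing time (a new reading comes with each control period).
- camera(name): name is "side" or "top" or "wrist"; returns (picture, depth): 384x512x3 uint8, red, green, blue; 384x512 float32, m along the optical axis (not along the pixel's ray), 0 where there is no reading.
- get_calibration(name): a dict with "fx", "fy", "cx", "cy" (pixels), "k1" (the pictures are not rectified: a ray, as slopes to the right and down, at radius r is drawn at 1 + k1 r^2 times it, then the intrinsics apply), "extrinsics" (4x4, takes a point from camera to world coordinates); the wrist camera has in their place "tool_from_camera" (4x4, takes a point from camera to tool coordinates, whose origin is the TCP and whose axes are the flange's). Camera axes: x right, y down, z forward; pixel columns grow to the right and rows downward; lengths in m; the calibration is good to about 2 mm. A picture is of the moment at which its call begins: read the wrist's pose just before it. get_calibration takes no time and is no camera call.
- finish_job(): hands the job in; it is judged then, once.
The state is a dict: "time_s": time; "joints": joint angles; "joint_velocities": joint speeds; "joint_efforts": joint torques, N m; "tool_pos": TCP position; "eef_rot": TCP orientation; "wrist_force": force on the tool from outside, world axes, zero at the start; "moment": the same for the moment, N m; "gripper_width": opening from 0.0 (shut) to 1.0 (fully open); "grasp_force": force on a finger pad.
Only numpy, scipy, OpenCV 4.12 (cv2) and the standard library are available. Lean on these libraries where they do the work, as an engineer would, in place of code of your own. Each camera call takes 0.05 s, during which the arm holds its last target. There are 200 camera calls.

## Task

Make up the two handling kits from the clay finds on the sorting table. The three-pocket tray gets the loom weight in its middle pocket, with the larger spindle whorl and the jug-handle sherd in its end pockets (either way round); the two-pocket tray gets the pot-base sherd and the smaller whorl, one to a pocket. Set each find down flat on the tray's floor the same way up as it lay, do not drop any, and leave the water bottle, the brush and the caliper where they are.

Things in the scene. Friction and masses are not known exactly. Their poses are not given: they have to be found in the camera images.
- loom_weight: Loom weight: blunt four-sided clay pyramid 52 mm tall, 44 mm square at the foot, 36 mm square at the top, the flat sides facing its own x and y axes; a small dark hole through it near the top. About 150 g. Loose fired clay; origin at the centre of its underside, z up; stands on the table.
- large_whorl: Larger spindle whorl: round clay disc 48 mm across and 24 mm tall, bevelled above and below with an upright band (7 to 17 mm up) round the middle, a dark 12 mm spot (the hole) in the centre of the top. About 60 g. Loose fired clay; origin at the centre of its underside, z up; stands on the table.
- small_whorl: Smaller spindle whorl: the same shape, only 30 mm across and 20 mm tall (upright band 6 to 14 mm up), dark 8 mm spot on top. About 25 g. Loose fired clay; origin at the centre of its underside, z up; stands on the table.
- handle_sherd: Sherd of a jug handle: clay strap bent into a C, lying on its side edge; strap 13 mm thick, 24 mm tall as it lies, the C about 66 mm long (own y) and 26 mm deep (own x, from -7 to +20 mm). Origin: on the table under the middle of the C's crown, in mid-thickness; z up. The C's ends curve away to +x. Grip across the crown, closing along its own x (13 mm). About 50 g, loose.
- base_sherd: Base of a small pot: round shallow clay dish, hollow above, 54 mm across at the foot and 58 mm at its broken rim, about 26 mm tall with jagged scraps on the rim (solid to 22 mm), wall 5 mm. About 70 g. Loose fired clay; origin at the centre of its underside, z up; stands on the table.
- tray_three: White plastic finds tray, fixed to the table; three equal pockets in a row along its own y. Outside 126 mm (x) by 278 mm (y). Walls and dividers 5 mm thick, tops 16 mm above the table; inner floor 5 mm up. Each pocket 116 mm (x) by 86 mm (y) inside, centred at x = 0, y = -91, 0 and +91 mm. Origin: centre of the underside, on the table; z up. Turned at most 7 degrees from the world axes.
- tray_two: White plastic finds tray, fixed to the table; two equal pockets in a row along its own y. Outside 126 mm (x) by 187 mm (y). Walls and dividers 5 mm thick, tops 16 mm above the table; inner floor 5 mm up. Each pocket 116 mm (x) by 86 mm (y) inside, centred at x = 0, y = -45.5 and +45.5 mm. Origin: centre of the underside, on the table; z up. Turned at most 7 degrees from the world axes.
- water_bottle: Bystander, not to be disturbed: upright clear water bottle, 64 mm across, 200 mm tall, at the table's left. Origin: centre of the underside.
- brush: Bystander, not to be disturbed: hand brush lying at the table's right, along its own x. Origin: under its middle.
- caliper: Bystander, not to be disturbed: flat steel caliper 170 mm long lying at the table's left along its own x, 8 mm high, two jaws reaching 57 mm to its own -y. Origin: under the middle of the bar.

How it is judged:
By the outcome, as a careful person would: the job done as asked, in the order asked, and still so for the second after the job is handed in, with the robot touching nothing.
It also fails if it takes over 125 s, if anything falls off the work surface, if the arm or the gripper's body presses on something with over 40 N, if the wrist force passes 120 N, or if a joint passes its speed limit or range.

## Working session

There is one attempt and no reset: what is moved stays moved. The work goes in short steps, Python scripts to look and compute and a tool call to move; the robot and the scene stay as the last step left them, time stands still between calls to the robot, and variables do not carry over. Pictures are saved under pics/ and viewed, at most 14 in all, crops included, and the job is handed in when it is done.

Besides the shell and the picture viewer there is one more tool, called in YAML: its name, and indented under it one key for each argument. carry_out: Moves the arm, as the interface text tells. Its arguments: {"type":"object","properties":{"commands":{"type":"array"}},"required":["commands"]}

```bash
ls; mkdir -p pics; cat > h.py <<'E'
import numpy as np, cv2
from scipy.spatial.transform import Rotation as R
from station import *
def save(n,f):
    p,d=camera(n); cv2.imwrite('pics/'+f+'.png',p[:,:,::-1]); np.save(f+'.npy',d); return p,d
def K(c): return np.array([[c['fx'],0,c['cx']],[0,c['fy'],c['cy']],[0,0,1.]])
def rays(c,uv):
    return cv2.undistortPoints(np.array(uv,float).reshape(-1,1,2),K(c),np.array([c['k1'],0,0,0,0.])).reshape(-1,2)
def onz(c,T,uv,z):
    r=rays(c,uv); d=np.c_[r,np.ones(len(r))]@T[:3,:3].T; o=T[:3,3]; return o+d*((z-o[2])/d[:,2])[:,None]
def cloud(c,T,d):
    v,u=np.mgrid[:384,:512]; r=rays(c,np.c_[u.ravel(),v.ravel()]); z=d.ravel()
    return (np.c_[r*z[:,None],z]@T[:3,:3].T+T[:3,3]).reshape(384,512,3)
E
python3 - <<'E'
from h import *
print(observe(), pinch_z); print(get_calibration('top'),get_calibration('wrist'))
save('top','t0'); save('side','s0')
p=cv2.imread('pics/t0.png'); cv2.imwrite('pics/t0b.png',cv2.resize(p,(800,600),interpolation=3))
E
```

```text
pics
{'time_s': 0.0, 'joints': array([ 1.17179959,  0.53718633, -0.00446224,  1.5388855 ,  0.00259491,
        1.06732504, -0.07120552]), 'joint_velocities': array([ 0.00036734,  0.00127373,  0.00014314, -0.00077852,  0.00043486,
       -0.00018942,  0.00251521]), 'joint_efforts': array([ 5.50601326e-04, -5.70997739e+01,  9.90795046e-01, -2.51612145e+01,
       -5.63367095e-02,  1.80627534e-02,  1.83185839e-04]), 'tool_pos': array([ 0.21213567, -0.6137336 ,  0.23782098]), 'eef_rot': array([-3.09645139e+00, -5.20187343e-01,  6.45193725e-04]), 'wrist_force': array([-0.49009717,  0.74945862, -0.73948838]), 'moment': array([-0.01508029, -0.03590479,  0.0093866 ]), 'grasp_force': 0.0, 'gripper_width': 1.0016334319675126} -0.0187
{'fx': 464.6360268821836, 'fy': 464.6360268821836, 'cx': 262.9091411565581, 'cy': 192.0622702565432, 'k1': -0.18407345947667045, 'extrinsics': array([[-0.02416685, -0.99363321,  0.11004098,  0.36107667],
       [-0.99962414,  0.02544315,  0.01020885, -0.01367904],
       [-0.01294364, -0.1097529 , -0.99387462,  1.3627664 ],
       [ 0.        ,  0.        ,  0.        ,  1.        ]])} {'fx': 333.81702736216846, 'fy': 333.81702736216846, 'cx': 257.26790320007365, 'cy': 194.2025126832582, 'k1': -0.03377190506969806, 'tool_from_camera': array([[-4.07686602e-04, -9.65847782e-01, -2.59109815e-01,
         6.65918602e-02],
       [ 9.99999821e-01, -2.80260718e-04, -5.28723068e-04,
        -9.73790020e-04],
       [ 4.38047699e-04, -2.59109984e-01,  9.65847723e-01,
        -1.46011644e-01],
       [ 0.00000000e+00,  0.00000000e+00,  0.00000000e+00,
         1.00000000e+00]])}
```

View pics/t0b.png

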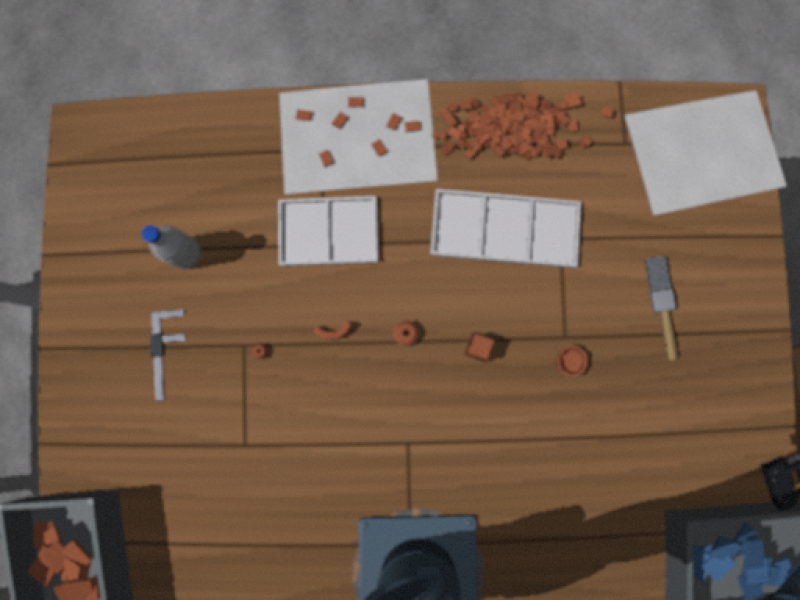

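The top view shows, in 800x600 pixels, the small whorl (260,351), handle (333,330), large whorl (406,332), loom weight (481,347) and base sherd (574,360). tray_two is at (328,230) and tray_three at (507,228). I'll measure them next with colour segmentation and depth.

```bash
python3 - <<'E'
from h import *
c=get_calibration('top');T=c['extrinsics'];p=cv2.imread('pics/t0.png').astype(int);d=np.load('t0.npy');P=cloud(c,T,d)
print('table z',np.median(P[290:310,200:300,2]))
m=((P[...,2]>0.006)&(P[...,2]<.08)).astype(np.uint8); m[:190]=0;m[260:]=0;m[:,:140]=0;m[:,405:]=0
n,l,s,ce=cv2.connectedComponentsWithStats(m)
for i in range(1,n):
    if s[i,4]<15: continue
    q=P[l==i]; top=q[q[:,2]>q[:,2].max()-.006]
    print(s[i],q[:,2].max().round(3),'mean',q.mean(0).round(4),'bbox',q.min(0).round(3),q.max(0).round(3),'topmean',top.mean(0).round(4))
# trays: z 0.01-0.02 walls
for nm,(a,b) in dict(two=(165,252),three=(265,380)).items():
    g=p[115:175,a:b].min(2); z=P[115:175,a:b,:]
    t=((g>95)&(z[...,2]<.03)).astype(np.uint8)
    n,l,s,_=cv2.connectedComponentsWithStats(t);i=1+s[1:,4].argmax()
    q=z[l==i]; r=cv2.minAreaRect((q[:,:2]*1000).astype(np.float32)); print(nm,r,cv2.boxPoints(r).round(0).tolist(),q[:,2].min(),q[:,2].max())
im=p.astype(np.uint8)
cv2.imwrite('pics/c1.png',np.vstack([cv2.resize(im[190:250,155:385],(800,209),interpolation=2),cv2.resize(im[115:180,165:385],(800,236),interpolation=2)]))
E
```

```text
table z -8.366746048293905e-05
[251 205  17  17 210] 0.032 mean [0.4484 0.0128 0.0221] bbox [ 0.426 -0.01   0.012] [0.472 0.036 0.032] topmean [0.4484 0.013  0.0282]
[200 206  25  12 115] 0.029 mean [0.4545 0.1453 0.0227] bbox [0.442 0.115 0.007] [0.472 0.184 0.029] topmean [0.4545 0.1457 0.0253]
[297 214  19  17 211] 0.058 mean [ 0.4184 -0.1203  0.0457] bbox [ 0.396 -0.146  0.006] [ 0.442 -0.096  0.058] topmean [ 0.4194 -0.1233  0.0543]
[160 219  11  11  83] 0.028 mean [0.4229 0.2873 0.0187] bbox [0.409 0.274 0.007] [0.438 0.306 0.028] topmean [0.4242 0.2865 0.0237]
[356 221  20  20 251] 0.031 mean [ 0.3896 -0.2963  0.0156] bbox [ 0.362 -0.323  0.006] [ 0.418 -0.268  0.031] topmean [ 0.389  -0.2926  0.0269]
two ((651.826904296875, 159.633544921875), (135.59597778320312, 194.9090118408203), 0.0726468414068222) [[584.0, 257.0], [584.0, 62.0], [720.0, 62.0], [720.0, 257.0]] -0.005958677495664366 0.025854374740890584
three ((648.2543334960938, -184.62277221679688), (286.045166015625, 136.5373992919922), 83.71297454833984) [[565.0, -319.0], [700.0, -334.0], [732.0, -50.0], [596.0, -35.0]] -0.009002165685075614 0.024435834456643324
```

View pics/c1.png

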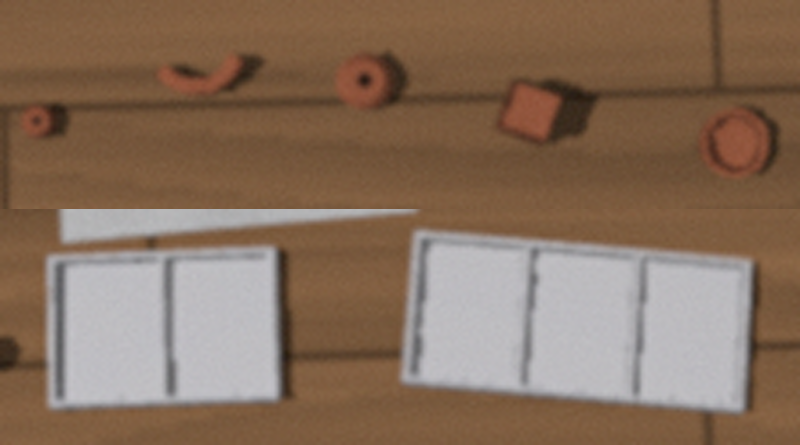

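```bash
cat >> h.py <<'E'
def yaw(): # world angle (deg) of tool x
    m=R.from_rotvec(observe()['eef_rot']).as_matrix(); return np.degrees(np.arctan2(m[1,0],m[0,0])), np.degrees(m[:2,2])
def go(x,y,z,yw=None,src=None,sy=None):
    """print turn about tool z (deg), then total shift (cm) in tool axes after the turn"""
    o=observe(); p=o['tool_pos'] if src is None else np.array(src); a,t=yaw()
    if sy is not None:a=sy
    if yw is None: yw=a
    th=np.radians(yw); d=np.array([x,y,z])-p
    print('at',p.round(4),'yaw %.1f tilt %s'%(a,t.round(2)),'| turn %.1f'%-((yw-a+180)%360-180),'| shift cm',(100*np.array([d[0]*np.cos(th)+d[1]*np.sin(th),d[0]*np.sin(th)-d[1]*np.cos(th),-d[2]])).round(2))
E
python3 - <<'E'
from h import *
c=get_calibration('top');T=c['extrinsics']
for nm,cs,L in (('two',[(47,256),(278,247),(283,400),(50,408)],187),('three',[(413,231),(752,259),(746,412),(402,384)],278)):
    uv=[(165+(a+.5)/3.636-.5,115+(b-209+.5)/3.636-.5) for a,b in cs]
    q=onz(c,T,uv,.016)[:,:2]; e=[np.linalg.norm(q[i]-q[(i+1)%4]) for i in range(4)]
    v=(q[0]+q[3]-q[1]-q[2]); print(nm,q.mean(0).round(4),np.round(e,3),'yaw',np.degrees(np.arctan2(-v[0],v[1])))
P=cloud(c,T,np.load('t0.npy'));print('heap max',P[55:105,280:385,2].max(), 'near x',P[105,280:340:10,0].round(3))
go(.40,-.10,.30,90)
E
```

```text
two [0.6483 0.1546] [0.191 0.127 0.19  0.127] yaw 0.3483018099440618
three [ 0.6447 -0.1838] [0.28  0.128 0.281 0.128] yaw -6.024928972553652
heap max 1.3627664022502743 near x [0.776 0.775 0.775 0.773 0.775 0.774]
at [ 0.2122 -0.6138  0.238 ] yaw 19.1 tilt [-0.04  0.08] | turn -70.9 | shift cm [51.38 18.78 -6.2 ]
```

carry_out:
  commands: [0, 0, 0, 0, 0, -7.1, 1, 0, 0, 0, 0, 0, -7.1, 1, 0, 0, 0, 0, 0, -7.1, 1, 0, 0, 0, 0, 0, -7.1, 1, 0, 0, 0, 0, 0, -7.1, 1, 0, 0, 0, 0, 0, -7.1, 1, 0, 0, 0, 0, 0, -7.1, 1, 0, 0, 0, 0, 0, -7.1, 1, 0, 0, 0, 0, 0, -7.1, 1, 0, 0, 0, 0, 0, -7, 1, 3, 1.5, -0.6, 0, 0, 0, 1, 3, 1.5, -0.6, 0, 0, 0, 1, 3, 1.5, -0.6, 0, 0, 0, 1, 3, 1.5, -0.6, 0, 0, 0, 1, 3, 1.5, -0.6, 0, 0, 0, 1, 3, 1.5, -0.6, 0, 0, 0, 1, 3, 1.5, -0.6, 0, 0, 0, 1, 3, 1.5, -0.6, 0, 0, 0, 1, 3, 1.5, -0.6, 0, 0, 0, 1, 3, 1.5, -0.6, 0, 0, 0, 1]

```text
time_s: 1.77
tool_pos: [0.3627, -0.3127, 0.2988]
eef_rot: [-2.222, -2.22, 0.0]
wrist_force: [0.5, 0.0, -0.7]
gripper_width: 0.997
grasp_force: 0.0
```

carry_out:
  commands: [3, 0.6, 0, 0, 0, 0, 1, 3, 0.6, 0, 0, 0, 0, 1, 3, 0.6, 0, 0, 0, 0, 1, 3, 0.6, 0, 0, 0, 0, 1, 3, 0.6, 0, 0, 0, 0, 1, 3, 0.6, 0, 0, 0, 0, 1, 2, 0.2, 0, 0, 0, 0, 1, 1.4, 0, 0, 0, 0, 0, 1, 0, 0, 0, 0, 0, 0, 1, 0, 0, 0, 0, 0, 0, 1]

```text
time_s: 2.6
tool_pos: [0.4004, -0.1005, 0.2986]
eef_rot: [2.221, 2.222, -0.001]
wrist_force: [-0.2, -0.6, 0.2]
gripper_width: 0.999
grasp_force: 0.0
```

```bash
python3 - <<'E'
from h import *
o=observe();print(o['joints'].round(2),o['time_s'],np.abs(o['joint_velocities']).max())
T=np.eye(4);T[:3,:3]=R.from_rotvec(o['eef_rot']).as_matrix();T[:3,3]=o['tool_pos'];np.save('T1.npy',T)
save('wrist','w1'); go(.4,-.1,.3,90)
p=cv2.imread('pics/w1.png'); cv2.imwrite('pics/w1b.png',cv2.resize(p,(800,600),interpolation=3))
E
```

```text
[ 0.75  0.09 -0.64  2.02  0.06  1.05  0.08] 2.6 0.02935849794911852
at [ 0.4004 -0.1013  0.2986] yaw 89.9 tilt [-0.02 -0.02] | turn -0.1 | shift cm [ 0.13 -0.04 -0.14]
```

View pics/w1b.png

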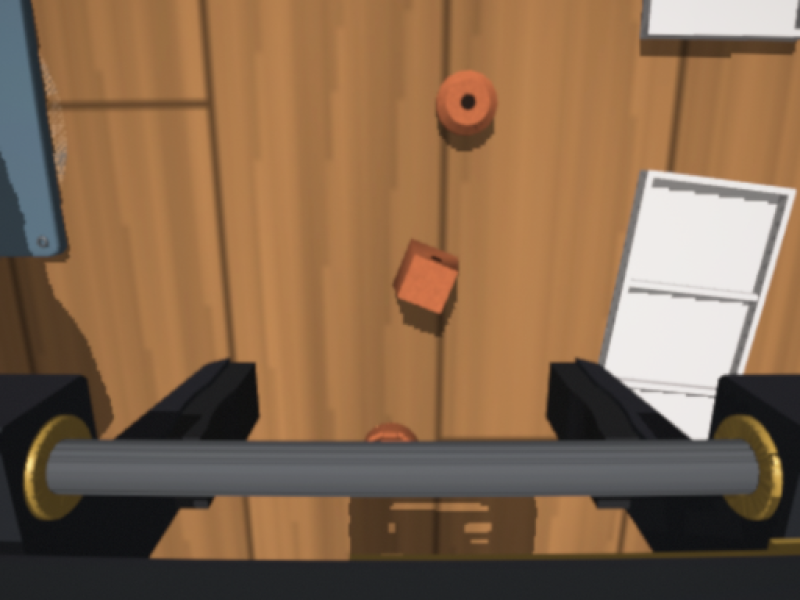

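The wrist view shows the large whorl's hole at (468,101), the loom weight's top near (428,281) and tray_three on the right, with its top-left corner at (645,172). The crop below is for the loom corners.

```bash
python3 - <<'E'
import cv2
p=cv2.imread('pics/w1.png'); cv2.imwrite('pics/w1c.png',cv2.resize(p[148:218,240:310],(560,560),interpolation=cv2.INTER_CUBIC))
E
```

```text
(no output)
```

View pics/w1c.png

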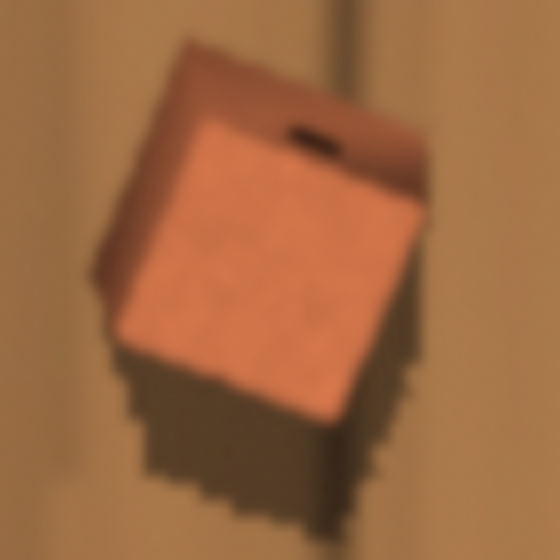

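The enlarged crop puts the loom's top corners at (205,120), (427,207), (337,423) and (115,340).

```bash
python3 - <<'E'
from h import *
c=get_calibration('wrist');T=np.load('T1.npy')@c['tool_from_camera']
f=lambda a,b:(240+(a+.5)/8-.5,148+(b+.5)/8-.5)
q=onz(c,T,[f(*k) for k in [(205,120),(427,207),(337,423),(115,340)]],.052)
e=[np.linalg.norm(q[i]-q[(i+1)%4]).round(4) for i in range(4)]
print(q.mean(0).round(4),e,[np.degrees(np.arctan2(*(q[(i+1)%4]-q[i])[[1,0]])).round(1) for i in range(4)])
g=lambda a,b:((a+.5)*.64-.5,(b+.5)*.64-.5)
print('whorl',onz(c,T,[g(468,101.5)],.024).round(4))
k=onz(c,T,[g(645,172),g(795,190)],.016);print('tray3 corners',k.round(4),np.degrees(np.arctan2(*(k[1]-k[0])[[1,0]])),np.linalg.norm(k[1]-k[0]))
a=np.radians(-6.0);Rm=np.array([[np.cos(a),-np.sin(a)],[np.sin(a),np.cos(a)]]);print('pred',[(np.array([.6447,-.1838])+Rm@v).round(4) for v in ([-.063,.139],[.063,.139])])
P=cloud(c,T,np.load('w1.npy'));print(P[179,273].round(4), 'table',P[110,180].round(4))
E
```

```text
[ 0.4196 -0.1228  0.052 ] [np.float64(0.0358), np.float64(0.036), np.float64(0.0364), np.float64(0.0363)] [np.float64(-21.5), np.float64(-110.9), np.float64(158.9), np.float64(68.3)]
whorl [[0.45   0.0133 0.024 ]]
tray3 corners [[ 0.5951 -0.0382  0.016 ]
 [ 0.722  -0.0512  0.016 ]] -5.84118297628281 0.12755470227441312
pred [array([ 0.5966, -0.039 ]), array([ 0.7219, -0.0521])]
[ 0.419  -0.1193  0.0523] table [ 0.2997 -0.0393 -0.0004]
```

```bash
python3 - <<'E'
from h import *
go(.4196,-.1228,.01,68.7)
E
```

```text
at [ 0.4004 -0.1013  0.2986] yaw 89.9 tilt [-0.02 -0.02] | turn 21.2 | shift cm [-1.31  2.57 28.86]
```

carry_out:
  commands: [0, 0, 0, 0, 0, 7.1, 1, 0, 0, 0, 0, 0, 7.1, 1, 0, 0, 0, 0, 0, 7, 1, -0.3, 0.65, 3.5, 0, 0, 0, 1, -0.3, 0.65, 3.5, 0, 0, 0, 1, -0.3, 0.65, 3.5, 0, 0, 0, 1, -0.4, 0.62, 3.5, 0, 0, 0, 1, 0, 0, 3, 0, 0, 0, 1, 0, 0, 3, 0, 0, 0, 1, 0, 0, 3, 0, 0, 0, 1, 0, 0, 2, 0, 0, 0, 1, 0, 0, 1.5, 0, 0, 0, 1, 0, 0, 1, 0, 0, 0, 1, 0, 0, 0, 0, 0, 0, 1, 0, 0, 0, 0, 0, 0, 1]

```text
time_s: 3.9
tool_pos: [0.4198, -0.1226, 0.0236]
eef_rot: [-2.593, -1.773, 0.001]
wrist_force: [-0.4, -0.1, 0.6]
gripper_width: 0.996
grasp_force: 0.0
```

```bash
python3 - <<'E'
from h import *
go(.4196,-.1228,.01,68.7)
E
```

```text
at [ 0.4198 -0.1226  0.0236] yaw 68.7 tilt [-0.04 -0.02] | turn 0.0 | shift cm [-0.03 -0.01  1.36]
```

carry_out:
  commands: [0, 0, 0.8, 0, 0, 0, 1, 0, 0, 0.5, 0, 0, 0, 1, 0, 0, 0, 0, 0, 0, 1, 0, 0, 0, 0, 0, 0, 0.3, 0, 0, 0, 0, 0, 0, 0.3, 0, 0, 0, 0, 0, 0, 0.3, 0, 0, 0, 0, 0, 0, 0.3, 0, 0, 0, 0, 0, 0, 0.3, 0, 0, 0, 0, 0, 0, 0.3, 0, 0, 0, 0, 0, 0, 0.3, 0, 0, 0, 0, 0, 0, 0.3, 0, 0, 0, 0, 0, 0, 0.3]

```text
time_s: 4.9
tool_pos: [0.42, -0.1219, 0.0108]
eef_rot: [2.592, 1.774, 0.0]
wrist_force: [-0.5, -0.0, 2.0]
gripper_width: 0.654
grasp_force: 29.9
```

```bash
python3 - <<'E'
from h import *
a=np.radians(-6.0);c=np.array([.6447,-.1838]);
go(*c,.12,84,src=list(observe()['tool_pos'][:2])+[.12])
for k in (-91,0,91): print(k,(c+np.array([-np.sin(a),np.cos(a)])*k/1000).round(4))
E
```

```text
at [ 0.42   -0.1219  0.12  ] yaw 68.8 tilt [ 0.02 -0.01] | turn -15.2 | shift cm [-3.81 22.99 -0.  ]
-91 [ 0.6352 -0.2743]
0 [ 0.6447 -0.1838]
91 [ 0.6542 -0.0933]
```

```bash
python3 - <<'E'
from h import *
save('wrist','w2'); o=observe();print(o['gripper_width'],o['grasp_force'])
p=cv2.imread('pics/w2.png'); cv2.imwrite('pics/w2c.png',cv2.resize(p[170:350,110:400],(725,450),interpolation=cv2.INTER_CUBIC))
E
```

```text
0.6633295967698861 29.95511984685436
```

View pics/w2c.png

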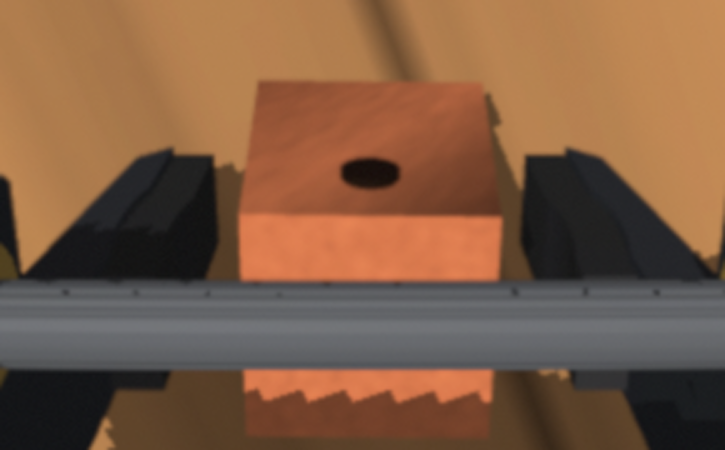

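carry_out:
  commands: [0, 0, -0.5, 0, 0, 0, 0, 0, 0, -1, 0, 0, 0, 0, 0, 0, -2, 0, 0, 0, 0, 0, 0, -2, 0, 0, 0, 0, 0, 0, -1.5, 0, 0, 0, 0, 0, 0, -0.5, 0, 0, -5, 0, 0, 0, 0, 0, 0, -5.1, 0, 0, 0, 0, 0, 0, -5.1, 0, -0.2, 1.2, 0, 0, 0, 0, 0, -0.4, 2.4, 0, 0, 0, 0, 0, -0.4, 2.5, 0, 0, 0, 0, 0, -0.4, 2.5, 0, 0, 0, 0, 0, -0.4, 2.5, 0, 0, 0, 0, 0, -0.4, 2.5, 0, 0, 0, 0, 0, -0.4, 2.5, 0, 0, 0, 0, 0, -0.4, 2.5, 0, 0, 0, 0, 0, -0.4, 2.2, 0, 0, 0, 0, 0, -0.4, 2.2, 0, 0, 0, 0, 0, 0, 0, 0, 0, 0, 0, 0, 0, 0, 0, 0, 0, 0, 0]

```text
time_s: 6.62
tool_pos: [0.6446, -0.1838, 0.0859]
eef_rot: [-2.335, -2.101, -0.001]
wrist_force: [-0.4, 0.0, -1.3]
gripper_width: 0.659
grasp_force: 29.7
```

```bash
python3 - <<'E'
from h import *
go(.6447,-.1838,.0168,84)
E
```

```text
at [ 0.6446 -0.1838  0.0859] yaw 83.9 tilt [-0.01  0.04] | turn -0.1 | shift cm [-0.    0.01  6.91]
```

carry_out:
  commands: [0, 0, 2, 0, 0, 0, 0, 0, 0, 2, 0, 0, 0, 0, 0, 0, 1.5, 0, 0, 0, 0, 0, 0, 0.8, 0, 0, 0, 0, 0, 0, 0.4, 0, 0, 0, 0, 0, 0, 0.2, 0, 0, 0, 0, 0, 0, 0.05, 0, 0, 0, 0, 0, 0, 0.05, 0, 0, 0, 0, 0, 0, 0, 0, 0, 0, 0, 0, 0, 0, 0, 0, 0, 0, 0]

```text
$.commands: bad value
```

carry_out:
  commands: [0, 0, 0.03, 0, 0, 0, 0, 0, 0, 0.03, 0, 0, 0, 0, 0, 0, 0, 0, 0, 0, 0]

```text
time_s: 6.87
tool_pos: [0.6435, -0.1836, 0.0851]
eef_rot: [-2.334, -2.101, 0.001]
wrist_force: [-0.2, 0.3, -1.2]
gripper_width: 0.656
grasp_force: 29.7
```

carry_out:
  commands: [0, 0, 2, 0, 0, 0, 0, 0, 0, 2, 0, 0, 0, 0, 0, 0, 1.5, 0, 0, 0, 0, 0, 0, 0.8, 0, 0, 0, 0, 0, 0, 0.4, 0, 0, 0, 0, 0, 0, 0.1, 0, 0, 0, 0, 0, 0, 0.05, 0, 0, 0, 0, 0, 0, 0, 0, 0, 0, 0, 0, 0, 0, 0, 0, 0, 0]

```text
time_s: 7.62
tool_pos: [0.6452, -0.1839, 0.0175]
eef_rot: [2.334, 2.101, 0.001]
wrist_force: [-0.5, -0.7, -2.1]
gripper_width: 0.661
grasp_force: 29.7
```

carry_out:
  commands: [0, 0, 0.05, 0, 0, 0, 0, 0, 0, 0, 0, 0, 0, 0]

```text
time_s: 7.78
tool_pos: [0.6448, -0.1839, 0.0165]
eef_rot: [2.335, 2.101, 0.0]
wrist_force: [-0.6, 0.6, -1.2]
gripper_width: 0.655
grasp_force: 29.7
```

carry_out:
  commands: [0, 0, 0.05, 0, 0, 0, 0, 0, 0, 0, 0, 0, 0, 0]

```text
time_s: 7.95
tool_pos: [0.6448, -0.1838, 0.016]
eef_rot: [2.335, 2.101, 0.0]
wrist_force: [-0.3, -0.2, 0.1]
gripper_width: 0.656
grasp_force: 29.8
```

carry_out:
  commands: [0, 0, 0.05, 0, 0, 0, 0, 0, 0, 0, 0, 0, 0, 0]

```text
time_s: 8.12
tool_pos: [0.6448, -0.1839, 0.0159]
eef_rot: [2.335, 2.101, -0.0]
wrist_force: [-2.3, 0.6, 5.6]
gripper_width: 0.656
grasp_force: 30.1
```

carry_out:
  commands: [0, 0, 0, 0, 0, 0, 0.78, 0, 0, 0, 0, 0, 0, 0.78, 0, 0, 0, 0, 0, 0, 0.78, 0, 0, 0, 0, 0, 0, 0.78, 0, 0, 0, 0, 0, 0, 0.78, 0, 0, -1, 0, 0, 0, 0.78, 0, 0, -2, 0, 0, 0, 0.78, 0, 0, -3, 0, 0, 0, 0.78, 0, 0, -3, 0, 0, 0, 0.78, 0, 0, -3, 0, 0, -5.6, 1, 0, 0, 0, 0, 0, 0, 1]

```text
time_s: 9.03
tool_pos: [0.6485, -0.1842, 0.1424]
eef_rot: [2.219, 2.212, 0.009]
wrist_force: [1.2, -0.8, 0.8]
gripper_width: 0.907
grasp_force: 0.0
```

```bash
python3 - <<'E'
from h import *
go(.450,.0133,.06,90)
E
```

```text
at [ 0.6485 -0.1842  0.1424] yaw 89.8 tilt [ 0.58 -0.12] | turn -0.2 | shift cm [ 19.75 -19.85   8.24]
```

carry_out:
  commands: [0.9, -0.9, 0, 0, 0, 0, 1, 1.8, -1.8, 0, 0, 0, 0, 1, 2.1, -2.1, 0.3, 0, 0, 0, 1, 2.1, -2.1, 0.3, 0, 0, 0, 1, 2.1, -2.1, 0.4, 0, 0, 0, 1, 2.1, -2.1, 1, 0, 0, 0, 1, 2.1, -2.1, 1, 0, 0, 0, 1, 2.1, -2.1, 1, 0, 0, 0, 1, 2, -2, 1, 0, 0, 0, 1, 1.6, -1.5, 1, 0, 0, 0, 1, 0.8, -0.7, 1, 0, 0, 0, 1, 0, 0, 0.6, 0, 0, 0, 1, 0, 0, 0, 0, 0, 0, 1, 0, 0, 0, 0, 0, 0, 1]

```text
time_s: 10.2
tool_pos: [0.452, 0.014, 0.0593]
eef_rot: [2.23, 2.212, 0.0]
wrist_force: [-0.1, -0.9, -0.7]
gripper_width: 1.002
grasp_force: 0.0
```

```bash
python3 - <<'E'
from h import *
go(.450,.0133,.003,90);print(observe()['joints'].round(2))
E
```

```text
at [0.452  0.014  0.0593] yaw 89.5 tilt [ 0.04 -0.02] | turn -0.5 | shift cm [-0.07 -0.2   5.63]
[ 0.3   0.58 -0.52  2.13  0.54  0.56 -0.63]
```

carry_out:
  commands: [0, -0.2, 1, 0, 0, 0, 1, 0, 0, 1.5, 0, 0, 0, 1, 0, 0, 1.5, 0, 0, 0, 1, 0, 0, 1, 0, 0, 0, 1, 0, 0, 0.5, 0, 0, 0, 1, 0, 0, 0, 0, 0, 0, 0.4, 0, 0, 0, 0, 0, 0, 0, 0, 0, 0, 0, 0, 0, 0, 0, 0, 0, 0, 0, 0, 0, 0, 0, 0, 0, 0, 0, 0, 0, 0, 0, 0, 0, 0, 0, 0, 0, 0, 0, 0, 0, 0, 0, 0, 0, 0, 0, 0, 0]

```text
time_s: 11.28
tool_pos: [0.4494, 0.0146, 0.0044]
eef_rot: [2.229, 2.213, 0.001]
wrist_force: [-1.1, 0.2, 4.7]
gripper_width: 0.534
grasp_force: 30.0
```

```bash
python3 - <<'E'
from h import *
go(.6542,-.0933,.1,84);print(observe()['gripper_width'],observe()['grasp_force'])
E
```

```text
at [0.4494 0.0146 0.0044] yaw 89.6 tilt [ 0.04 -0.01] | turn 5.6 | shift cm [-8.59 21.5  -9.56]
0.5343495835063166 30.00077549368143
```

```bash
python3 - <<'E'
from h import *
save('top','t1'); save('wrist','w3');save('side','s1')
p=cv2.imread('pics/t1.png');w=cv2.imread('pics/w3.png')
cv2.imwrite('pics/m1.png',np.hstack([cv2.resize(p[110:240,150:390],(480,260),interpolation=3),cv2.resize(w[170:340,100:410],(310,170))[:,:] if 0 else cv2.resize(w,(320,260))]))
E
```

```text
(no output)
```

View pics/m1.png

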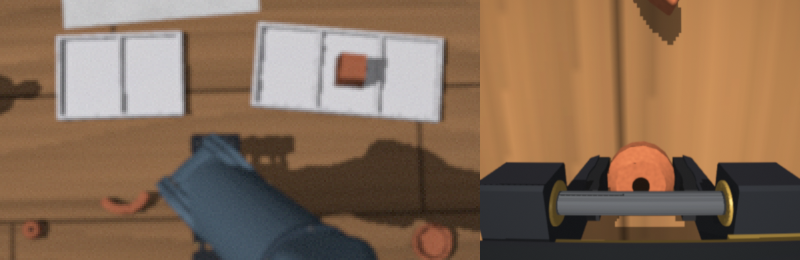

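carry_out:
  commands: [0, 0, -0.3, 0, 0, 0, 0, 0, 0, -0.7, 0, 0, 0, 0, 0, 0, -1.5, 0, 0, 0, 0, 0, 0, -2, 0, 0, 0, 0, 0, 0, -1.5, 0, 0, 2.8, 0, 0, 0, -1, 0, 0, 2.8, 0, -0.5, 1.2, -0.5, 0, 0, 0, 0, -0.8, 2, 0, 0, 0, 0, 0, -0.9, 2.3, 0, 0, 0, 0, 0, -0.9, 2.3, 0, 0, 0, 0, 0, -0.9, 2.3, 0, 0, 0, 0, 0, -0.9, 2.3, 0, 0, 0, 0, 0, -0.9, 2.3, 0, 0, 0, 0, 0, -0.9, 2.3, 0, 0, 0, 0, 0, -0.9, 2.3, 0, 0, 0, 0, 0, -0.9, 2.2, 0, 0, 0, 0, 0, 0, 0, 0, 0, 0, 0, 0, 0, 0, 0, 0, 0, 0, 0]

```text
time_s: 12.93
tool_pos: [0.6541, -0.093, 0.079]
eef_rot: [-2.336, -2.099, -0.0]
wrist_force: [-1.1, 0.1, -0.4]
gripper_width: 0.528
grasp_force: 30.0
```

```bash
python3 - <<'E'
from h import *
go(.6542,-.0933,.0094,84)
E
```

```text
at [ 0.6541 -0.093   0.079 ] yaw 83.9 tilt [-0.02  0.03] | turn -0.1 | shift cm [-0.03  0.02  6.96]
```

carry_out:
  commands: [0, 0, 2, 0, 0, 0, 0, 0, 0, 2, 0, 0, 0, 0, 0, 0, 1.5, 0, 0, 0, 0, 0, 0, 0.8, 0, 0, 0, 0, 0, 0, 0.4, 0, 0, 0, 0, 0, 0, 0.15, 0, 0, 0, 0, 0, 0, 0.05, 0, 0, 0, 0, 0, 0, 0, 0, 0, 0, 0]

```text
time_s: 13.6
tool_pos: [0.6545, -0.0924, 0.0109]
eef_rot: [2.335, 2.101, 0.001]
wrist_force: [-0.2, -0.7, 0.2]
gripper_width: 0.533
grasp_force: 30.0
```

carry_out:
  commands: [0, 0, 0.05, 0, 0, 0, 0, 0, 0, 0, 0, 0, 0, 0]

```text
time_s: 13.77
tool_pos: [0.6544, -0.0925, 0.0102]
eef_rot: [2.335, 2.101, 0.001]
wrist_force: [0.1, 0.3, -0.5]
gripper_width: 0.535
grasp_force: 30.0
```

carry_out:
  commands: [0, 0, 0.05, 0, 0, 0, 0, 0, 0, 0, 0, 0, 0, 0]

```text
time_s: 13.93
tool_pos: [0.6543, -0.0925, 0.0096]
eef_rot: [2.335, 2.101, 0.001]
wrist_force: [-0.1, -0.4, 0.9]
gripper_width: 0.529
grasp_force: 30.0
```

carry_out:
  commands: [0, 0, 0.05, 0, 0, 0, 0, 0, 0, 0, 0, 0, 0, 0]

```text
time_s: 14.1
tool_pos: [0.6543, -0.0925, 0.0095]
eef_rot: [2.335, 2.101, 0.0]
wrist_force: [-1.9, -0.1, 6.3]
gripper_width: 0.529
grasp_force: 30.0
```

carry_out:
  commands: [0, 0, 0, 0, 0, 0, 0.68, 0, 0, 0, 0, 0, 0, 0.68, 0, 0, 0, 0, 0, 0, 0.68, 0, 0, 0, 0, 0, 0, 0.68, 0, 0, -1, 0, 0, 0, 0.68, 0, 0, -2, 0, 0, 0, 0.68, 0, 0, -3, 0, 0, 0, 0.68, 0, 0, -3, 0, 0, -6, 1, 2.2, -1.5, -2, 0, 0, 0, 1, 3, -2.1, -2, 0, 0, 0, 1, 3, -2.1, -2, 0, 0, 0, 1, 3, -2.1, -2, 0, 0, 0, 1, 3, -2.1, -2, 0, 0, 0, 1, 3, -2.1, -2, 0, 0, 0, 1, 3, -2.1, -2, 0, 0, 0, 1, 3, -2.1, -1, 0, 0, 0, 1, 3, -2.1, 0, 0, 0, 0, 1, 3, -2.1, 0, 0, 0, 0, 1, 0, 0, 0, 0, 0, 0, 1, 0, 0, 0, 0, 0, 0, 1]

```text
time_s: 15.77
tool_pos: [0.4491, 0.2013, 0.2493]
eef_rot: [2.216, 2.226, 0.001]
wrist_force: [1.0, -1.0, 0.7]
gripper_width: 1.001
grasp_force: 0.0
```

```bash
python3 - <<'E'
from h import *
o=observe();print(o['joints'].round(2),o['time_s'],o['tool_pos'])
T=np.eye(4);T[:3,:3]=R.from_rotvec(o['eef_rot']).as_matrix();T[:3,3]=o['tool_pos'];np.save('T2.npy',T)
save('wrist','w4')
p=cv2.imread('pics/w4.png'); cv2.imwrite('pics/w4b.png',cv2.resize(p,(800,600),interpolation=3))
E
```

```text
[ 0.12  0.35 -0.77  1.9   0.29  1.   -0.77] 15.7667 [0.44910587 0.2012512  0.24932508]
```

View pics/w4b.png

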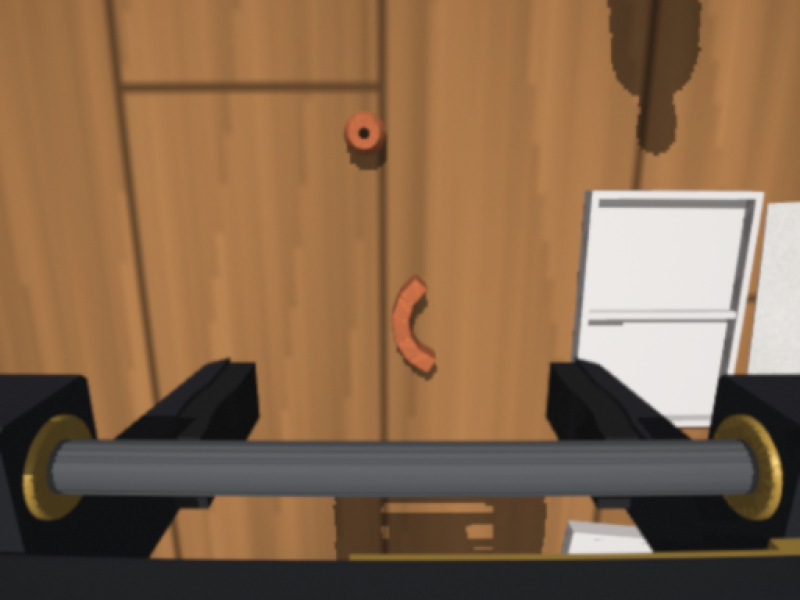

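The wrist view shows the small whorl's hole at (364,132). The handle's ends are near (420,282) and (431,368), with its crown near (401,326). tray_two's corners are at (590,191) and (763,193). Next is a crop of the handle.

```bash
python3 - <<'E'
import cv2
p=cv2.imread('pics/w4.png'); cv2.imwrite('pics/w4c.png',cv2.resize(p[170:245,235:295],(480,600),interpolation=cv2.INTER_CUBIC))
E
```

```text
(no output)
```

View pics/w4c.png

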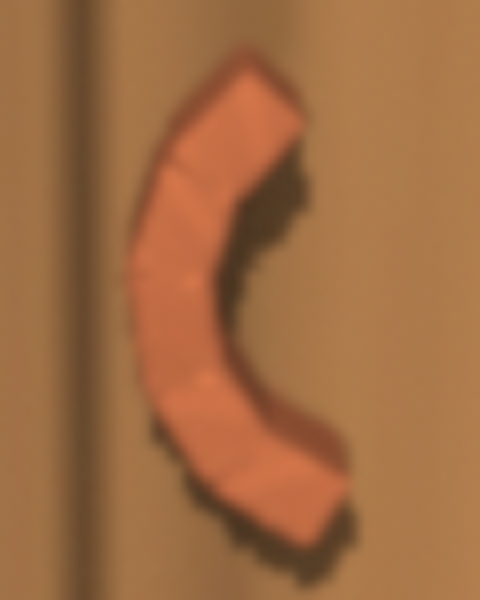

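```bash
python3 - <<'E'
from h import *
c=get_calibration('wrist');T=np.load('T2.npy')@c['tool_from_camera']
f=lambda a,b:(235+(a+.5)/8-.5,170+(b+.5)/8-.5)
g=lambda a,b:((a+.5)*.64-.5,(b+.5)*.64-.5)
q=onz(c,T,[f(*k) for k in [(248,65),(302,125),(350,485),(305,548),(176,330)]],.024)[:,:2]
vo=q[0]-q[3];vi=q[1]-q[2]
for v in(vo,vi): print('len',np.linalg.norm(v),'yaw',np.degrees(np.arctan2(-v[0],v[1])))
v=vo+vi;a=np.arctan2(-v[0],v[1]);ax=np.array([np.cos(a),np.sin(a)]);ay=np.array([-np.sin(a),np.cos(a)])
m=q[:4].mean(0);print('ends mid',m,'y of crown pt rel',(q[4]-m)@ay,'x',(q[4]-m)@ax)
# centroid-based check: top face mask
im=cv2.imread('pics/w4.png')[170:245,235:295].astype(int);mk=(im[...,2]-im[...,0]>105)&(im[...,2]>175)
vv,uu=np.nonzero(mk);Q=onz(c,T,np.c_[uu+235,vv+170],.024)[:,:2]
L=np.c_[(Q-m)@ax,(Q-m)@ay];print('extent',L.min(0),L.max(0),len(Q))
cr=L[abs(L[:,1])<.006];print('crown band x',cr[:,0].min(),cr[:,0].max())
o=m+ax*(np.median(cr[:,0]));print('origin',o.round(4),'yaw',np.degrees(a).round(1))
print('small whorl',onz(c,T,[g(364,132)],.02).round(4))
k=onz(c,T,[g(590,191),g(763,193),],.016);print('tray2',k.round(4))
E
```

```text
len 0.07418553862207963 yaw 7.186284526805433
len 0.05539807837968832 yaw 8.284701555478328
ends mid [0.46680511 0.15221943] y of crown pt rel -0.000595449214132716 x -0.018556799476886213
extent [-0.02368912 -0.03436885] [0.00355501 0.03580866] 585
crown band x -0.023541257747623407 -0.013678224640942859
origin [0.4483 0.1497] yaw 7.7
small whorl [[0.4225 0.2902 0.02  ]]
tray2 [[0.5833 0.2511 0.016 ]
 [0.7105 0.2512 0.016 ]]
```

```bash
python3 - <<'E'
from h import *
go(.4483,.1490,.004,97.7)
E
```

```text
at [0.4502 0.1995 0.249 ] yaw 90.1 tilt [ 0.05 -0.03] | turn -7.6 | shift cm [-4.98 -0.87 24.5 ]
```

carry_out:
  commands: [0, 0, 0, 0, 0, -3.8, 1, 0, 0, 0, 0, 0, -3.8, 1, -1, -0.2, 3, 0, 0, 0, 1, -2, -0.4, 3.5, 0, 0, 0, 1, -2, -0.3, 3.5, 0, 0, 0, 1, 0, 0, 3.5, 0, 0, 0, 1, 0, 0, 3, 0, 0, 0, 1, 0, 0, 2.5, 0, 0, 0, 1, 0, 0, 1.5, 0, 0, 0, 1, 0, 0, 0.5, 0, 0, 0, 1, 0, 0, 0, 0, 0, 0, 1, 0, 0, 0, 0, 0, 0, 1]

```text
time_s: 16.82
tool_pos: [0.4488, 0.1481, 0.0389]
eef_rot: [2.071, 2.361, 0.0]
wrist_force: [-1.1, 1.0, 0.3]
gripper_width: 1.001
grasp_force: 0.0
```

```bash
python3 - <<'E'
from h import *
go(.4483,.1490,.004,97.7)
E
```

```text
at [0.4488 0.1481 0.0389] yaw 97.5 tilt [ 0.04 -0.01] | turn -0.2 | shift cm [ 0.09 -0.03  3.49]
```

carry_out:
  commands: [0.05, 0, 1.5, 0, 0, 0, 1, 0, 0, 1, 0, 0, 0, 1, 0, 0, 0.6, 0, 0, 0, 1, 0, 0, 0.3, 0, 0, 0, 1, 0, 0, 0, 0, 0, 0, 0.5, 0, 0, 0, 0, 0, 0, 0, 0, 0, 0, 0, 0, 0, 0, 0, 0, 0, 0, 0, 0, 0, 0, 0, 0, 0, 0, 0, 0, 0, 0, 0, 0, 0, 0, 0, 0, 0, 0, 0, 0, 0, 0, 0, 0, 0, 0, 0, 0, 0, 0, 0, 0, 0, 0, 0, 0, 0, 0, 0, 0, 0, 0, 0]

```text
time_s: 17.98
tool_pos: [0.4479, 0.1491, 0.0044]
eef_rot: [-2.07, -2.363, 0.0]
wrist_force: [0.5, -0.1, 0.4]
gripper_width: 0.268
grasp_force: 0.0
```

```bash
python3 - <<'E'
from h import *
go(.6352-.008,-.2743,.1,84)
E
```

```text
at [0.4479 0.1491 0.0044] yaw 97.6 tilt [-0. -0.] | turn 13.6 | shift cm [-40.24  22.26  -9.56]
```

Still closing, so I'll wait.

carry_out:
  commands: [0, 0, 0, 0, 0, 0, 0, 0, 0, 0, 0, 0, 0, 0, 0, 0, 0, 0, 0, 0, 0, 0, 0, 0, 0, 0, 0, 0, 0, 0, 0, 0, 0, 0, 0, 0, 0, 0, 0, 0, 0, 0]

```text
time_s: 18.48
tool_pos: [0.4479, 0.1492, 0.0044]
eef_rot: [-2.07, -2.363, 0.0]
wrist_force: [-0.2, -0.3, -0.1]
gripper_width: 0.152
grasp_force: 27.9
```

carry_out:
  commands: [0, 0, -0.3, 0, 0, 0, 0, 0, 0, -0.7, 0, 0, 0, 0, 0, 0, -1.5, 0, 0, 0, 0, 0, 0, -2, 0, 0, 0, 0, 0, 0, -2, 0, 0, 6.8, 0, 0, 0, -1.5, 0, 0, 6.8, 0, -1.3, 0.8, -1, 0, 0, 0, 0, -2.4, 1.3, 0, 0, 0, 0, 0, -3, 1.6, 0, 0, 0, 0, 0, -3, 1.6, 0, 0, 0, 0, 0, -3, 1.6, 0, 0, 0, 0, 0, -3, 1.6, 0, 0, 0, 0, 0, -3, 1.6, 0, 0, 0, 0, 0, -3, 1.6, 0, 0, 0, 0, 0, -3, 1.6, 0, 0, 0, 0, 0, -3, 1.6, 0, 0, 0, 0, 0, -3, 1.6, 0, 0, 0, 0, 0, -3, 1.6, 0, 0, 0, 0, 0, -3, 1.6, 0, 0, 0, 0, 0, -2, 1.6, 0, 0, 0, 0, 0]

```text
time_s: 20.15
tool_pos: [0.6185, -0.2625, 0.0949]
eef_rot: [2.338, 2.097, -0.002]
wrist_force: [0.3, -0.5, -0.6]
gripper_width: 0.154
grasp_force: 27.9
```

carry_out:
  commands: [-1.5, 0.9, 0, 0, 0, 0, 0, 0, 0, 0, 0, 0, 0, 0, 0, 0, 0, 0, 0, 0, 0]

```text
time_s: 20.4
tool_pos: [0.6261, -0.2743, 0.0945]
eef_rot: [-2.336, -2.099, -0.0]
wrist_force: [0.0, 0.3, -0.3]
gripper_width: 0.156
grasp_force: 27.9
```

```bash
python3 - <<'E'
from h import *
go(.6352-.007,-.2743,.0094,84); o=observe();print(o['joints'].round(2),o['gripper_width'],o['grasp_force'])
E
```

```text
at [ 0.6261 -0.2743  0.0945] yaw 83.9 tilt [-0.01  0.04] | turn -0.1 | shift cm [0.02 0.21 8.51]
[ 0.68  0.82 -0.53  1.51  0.47  0.94 -0.09] 0.15551689786457348 27.92213853967496
```

carry_out:
  commands: [0, 0.1, 2, 0, 0, 0, 0, 0, 0.1, 2, 0, 0, 0, 0, 0, 0, 2, 0, 0, 0, 0, 0, 0, 1.2, 0, 0, 0, 0, 0, 0, 0.8, 0, 0, 0, 0, 0, 0, 0.3, 0, 0, 0, 0, 0, 0, 0.1, 0, 0, 0, 0, 0, 0, 0, 0, 0, 0, 0]

```text
time_s: 21.07
tool_pos: [0.6289, -0.2739, 0.0112]
eef_rot: [2.335, 2.101, 0.001]
wrist_force: [-0.6, -0.2, 0.7]
gripper_width: 0.153
grasp_force: 27.9
```

carry_out:
  commands: [0, 0, 0.05, 0, 0, 0, 0, 0, 0, 0, 0, 0, 0, 0]

```text
time_s: 21.23
tool_pos: [0.629, -0.2744, 0.0109]
eef_rot: [2.334, 2.101, 0.001]
wrist_force: [-1.0, 0.4, -0.3]
gripper_width: 0.155
grasp_force: 27.9
```

carry_out:
  commands: [0, 0, 0.05, 0, 0, 0, 0, 0, 0, 0, 0, 0, 0, 0]

```text
time_s: 21.4
tool_pos: [0.6286, -0.2743, 0.0098]
eef_rot: [2.335, 2.101, 0.0]
wrist_force: [-0.1, 0.2, -0.5]
gripper_width: 0.155
grasp_force: 27.9
```

carry_out:
  commands: [0, 0, 0.05, 0, 0, 0, 0, 0, 0, 0, 0, 0, 0, 0]

```text
time_s: 21.57
tool_pos: [0.6286, -0.2743, 0.0095]
eef_rot: [2.335, 2.101, -0.0]
wrist_force: [-1.8, -0.2, 3.5]
gripper_width: 0.152
grasp_force: 28.0
```

carry_out:
  commands: [0, 0, 0.04, 0, 0, 0, 0, 0, 0, 0, 0, 0, 0, 0]

```text
time_s: 21.73
tool_pos: [0.6286, -0.2743, 0.0095]
eef_rot: [2.335, 2.101, -0.0]
wrist_force: [-2.6, 0.1, 8.3]
gripper_width: 0.155
grasp_force: 28.0
```

carry_out:
  commands: [0, 0, 0, 0, 0, 0, 0.38, 0, 0, 0, 0, 0, 0, 0.38, 0, 0, 0, 0, 0, 0, 0.38, 0, 0, 0, 0, 0, 0, 0.38, 0, 0, 0, 0, 0, 0, 0.38, 0, 0, -1, 0, 0, 0, 0.38, 0, 0, -2, 0, 0, 0, 0.38, 0, 0, -3, 0, 0, 0, 0.38, 0, 0, -3, 0, 0, -6, 1, 0, 0, -1, 0, 0, 0, 1, -0.2, -2, 0, 0, 0, 0, 1, -0.2, -2.7, 0, 0, 0, 0, 1, -0.2, -2.7, 0, 0, 0, 0, 1, -0.2, -2.7, 0, 0, 0, 0, 1, -0.2, -2.7, 0, 0, 0, 0, 1, -0.2, -2.7, 0, 0, 0, 0, 1, -0.3, -2.7, 0, 0, 0, 0, 1, -0.3, -2.7, 0, 0, 0, 0, 1, -0.3, -2, 0, 0, 0, 0, 1, 0, -1, 0, 0, 0, 0, 1]

```text
time_s: 23.4
tool_pos: [0.3862, -0.2959, 0.1084]
eef_rot: [-2.225, -2.216, 0.003]
wrist_force: [0.3, -0.8, 0.4]
gripper_width: 1.002
grasp_force: 0.0
```

```bash
python3 - <<'E'
from h import *
go(.39,-.296,.005,90)
save('top','t2');save('wrist','w5');c=get_calibration('top')
p=cv2.imread('pics/t2.png'); w=cv2.imread('pics/w5.png')
cv2.imwrite('pics/m2.png',np.hstack([cv2.resize(p[110:180,260:385],(500,280),interpolation=cv2.INTER_CUBIC),cv2.resize(w,(300,280))]))
E
```

```text
at [ 0.3862 -0.2959  0.1084] yaw 89.8 tilt [-0.14 -0.03] | turn -0.2 | shift cm [-1.000e-02  3.800e-01  1.034e+01]
```

View pics/m2.png

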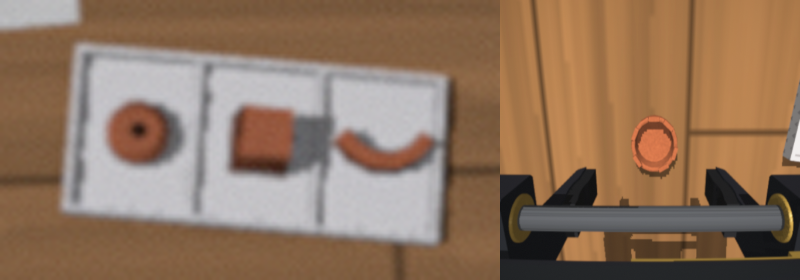

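The tray holds the whorl, loom weight and handle inside their pockets. The base sherd is at about (264,199) in the wrist picture, between the fingers. I'll check its position and the handle's fit.

```bash
python3 - <<'E'
from h import *
o=observe();T=np.eye(4);T[:3,:3]=R.from_rotvec(o['eef_rot']).as_matrix();T[:3,3]=o['tool_pos']
c=get_calibration('wrist');P=cloud(c,T@c['tool_from_camera'],np.load('w5.npy'))
im=cv2.imread('pics/w5.png').astype(int);mk=(im[...,2]-im[...,0]>80)&(P[...,2]>.008)&(P[...,2]<.035)&(abs(P[...,0]-.39)<.05);q=P[mk];print('base wrist',q.min(0),q.max(0),(q.min(0)+q.max(0))/2)
c=get_calibration('top');P=cloud(c,c['extrinsics'],np.load('t2.npy'));im=cv2.imread('pics/t2.png').astype(int)
a=np.radians(-6);ax=np.array([np.cos(a),np.sin(a)]);ay=np.array([-np.sin(a),np.cos(a)])
mk=(im[...,2]-im[...,0]>50);mk[:110]=0;mk[180:]=0;mk[:,:260]=0;mk[:,385:]=0
n,l,s,_=cv2.connectedComponentsWithStats((mk&(P[...,2]>.012)&(P[...,2]<.08)).astype(np.uint8))
for i in range(1,n):
    if s[i,4]<40: continue
    q=P[l==i];L=(q[:,:2]-[.6447,-.1838]);L=np.c_[L@ax,L@ay];print(s[i,4],'tray x',L[:,0].min().round(3),L[:,0].max().round(3),'y',L[:,1].min().round(3),L[:,1].max().round(3),'z90',np.percentile(q[:,2],90).round(4))
E
```

```text
base wrist [ 0.36343564 -0.32236219  0.0080002 ] [ 0.42101547 -0.26508505  0.02796887] [ 0.39222556 -0.29372362  0.01798454]
150 tray x -0.021 0.019 y 0.071 0.11 z90 0.0311
178 tray x -0.021 0.016 y -0.019 0.018 z90 0.0606
100 tray x -0.013 0.011 y -0.126 -0.059 z90 0.0334
```

carry_out:
  commands: [0.1, 0.15, 2.5, 0, 0, 0, 1, 0, 0, 2.5, 0, 0, 0, 1, 0, 0, 2, 0, 0, 0, 1, 0, 0, 1, 0, 0, 0, 1, 0, 0, 0, 0, 0, 0, 1, 0, 0, 0, 0, 0, 0, 1]

```text
time_s: 24.0
tool_pos: [0.3921, -0.2936, 0.0287]
eef_rot: [2.221, 2.222, 0.001]
wrist_force: [0.1, -0.6, -0.3]
gripper_width: 1.0
grasp_force: 0.0
```

```bash
python3 - <<'E'
from h import *
go(.3912,-.295,.005,90)
E
```

```text
at [ 0.3921 -0.2936  0.0287] yaw 90.0 tilt [0.03 0.02] | turn 0.0 | shift cm [-0.14 -0.09  2.37]
```

carry_out:
  commands: [-0.1, -0.05, 1.2, 0, 0, 0, 1, 0, 0, 0.8, 0, 0, 0, 1, 0, 0, 0.3, 0, 0, 0, 1, 0, 0, 0, 0, 0, 0, 0.6, 0, 0, 0, 0, 0, 0, 0.3, 0, 0, 0, 0, 0, 0, 0, 0, 0, 0, 0, 0, 0, 0, 0, 0, 0, 0, 0, 0, 0, 0, 0, 0, 0, 0, 0, 0, 0, 0, 0, 0, 0, 0, 0, 0, 0, 0, 0, 0, 0, 0, 0, 0, 0, 0, 0, 0, 0]

```text
time_s: 25.0
tool_pos: [0.3905, -0.2952, 0.0058]
eef_rot: [2.222, 2.221, -0.0]
wrist_force: [-1.0, -0.8, 5.7]
gripper_width: 0.638
grasp_force: 30.0
```

```bash
python3 - <<'E'
from h import *
c=np.array([.6475,.156]);print(c-[0,.0455],c+[0,.0455])
go(.648,.1105,.15,90.3)
E
```

```text
[0.6475 0.1105] [0.6475 0.2015]
at [ 0.3905 -0.2952  0.0058] yaw 90.0 tilt [ 0.01 -0.02] | turn -0.3 | shift cm [ 40.43  25.96 -14.42]
```

carry_out:
  commands: [0, 0, -0.3, 0, 0, 0, 0, 0, 0, -0.7, 0, 0, 0, 0, 0, 0, -1.5, 0, 0, 0, 0, 0, 0, -2.5, 0, 0, 0, 0, 0, 0, -2.5, 0, 0, -0.3, 0, 0, 0, -2, 0, 0, 0, 0, 1.4, 0.9, -0.5, 0, 0, 0, 0, 2.5, 1.6, 0, 0, 0, 0, 0, 3, 2, 0, 0, 0, 0, 0, 3, 2, 0, 0, 0, 0, 0, 3, 2, 0, 0, 0, 0, 0, 3, 2, 0, 0, 0, 0, 0, 3, 2, 0, 0, 0, 0, 0, 3, 2, 0, 0, 0, 0, 0, 3, 2, 0, 0, 0, 0, 0, 3, 2, 0, 0, 0, 0, 0, 3, 2, 0, 0, 0, 0, 0, 3, 2, 0, 0, 0, 0, 0, 3, 1.5, 0, 0, 0, 0, 0, 2, 1.5, 0, 0, 0, 0, 0]

```text
time_s: 26.67
tool_pos: [0.6436, 0.0995, 0.106]
eef_rot: [-2.211, -2.229, -0.002]
wrist_force: [0.5, 0.7, -0.8]
gripper_width: 0.639
grasp_force: 30.0
```

carry_out:
  commands: [1, 0.4, 0, 0, 0, 0, 0, 0.5, 0, 0, 0, 0, 0, 0, 0, 0, 0, 0, 0, 0, 0, 0, 0, 0, 0, 0, 0, 0]

```text
time_s: 27.0
tool_pos: [0.6467, 0.1084, 0.1053]
eef_rot: [2.217, 2.226, -0.003]
wrist_force: [0.5, -1.2, -0.1]
gripper_width: 0.637
grasp_force: 30.0
```

```bash
python3 - <<'E'
from h import *
go(.648,.1105,.0108,90.3)
save('wrist','w6');o=observe();T=np.eye(4);T[:3,:3]=R.from_rotvec(o['eef_rot']).as_matrix();T[:3,3]=o['tool_pos'];np.save('T6.npy',T);print(o['joints'].round(2),o['grasp_force'])
p=cv2.imread('pics/w6.png'); cv2.imwrite('pics/w6b.png',cv2.resize(p,(800,600),interpolation=3))
E
```

```text
at [0.6467 0.1084 0.1053] yaw 90.2 tilt [-0.07 -0.09] | turn -0.1 | shift cm [0.21 0.13 9.45]
[ 0.15  0.78 -0.58  1.58  0.5   0.93 -0.6 ] 29.999755304306746
```

View pics/w6b.png

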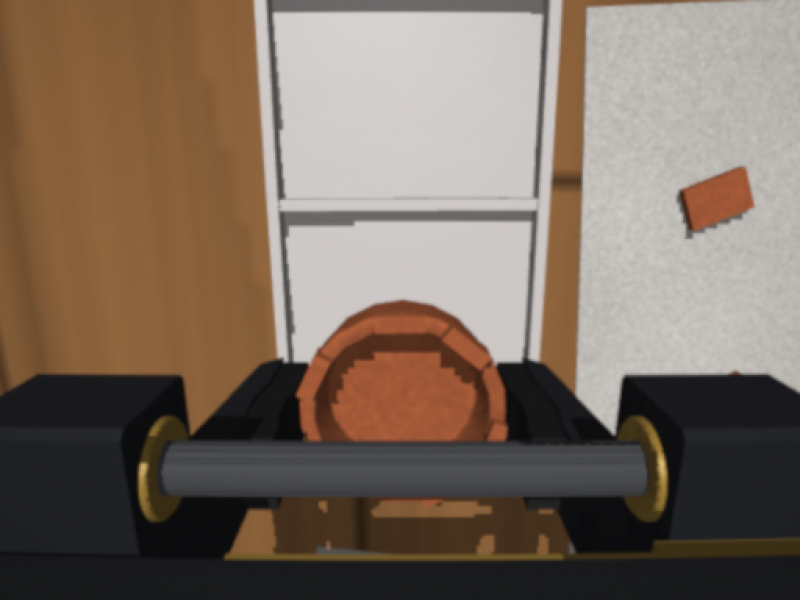

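The sherd is held level and is centred over the near pocket. The divider's top runs along row 205 from x=279 to 540, and the tray sides are at about 265 and 550 around row 100. I'll work out the tray centre from those points.

```bash
python3 - <<'E'
from h import *
c=get_calibration('wrist');T=np.load('T6.npy')@c['tool_from_camera'];g=lambda a,b:((a+.5)*.64-.5,(b+.5)*.64-.5)
print(onz(c,T,[g(279,205),g(540,205),g(256,10),g(563,10),g(271,210),g(549,210)],.016).round(4))
E
```

```text
[[0.5915 0.1574 0.016 ]
 [0.7079 0.1577 0.016 ]
 [0.5862 0.2367 0.016 ]
 [0.7123 0.237  0.016 ]
 [0.5878 0.1552 0.016 ]
 [0.7121 0.1555 0.016 ]]
```

carry_out:
  commands: [0.2, 0.2, 2, 0, 0, 0, 0, 0, 0, 2.5, 0, 0, 0, 0, 0, 0, 2, 0, 0, 0, 0, 0, 0, 1, 0, 0, 0, 0, 0, 0, 0.5, 0, 0, 0, 0, 0, 0, 0, 0, 0, 0, 0, 0, 0, 0, 0, 0, 0, 0]

```text
time_s: 27.63
tool_pos: [0.65, 0.1119, 0.0264]
eef_rot: [2.216, 2.226, 0.001]
wrist_force: [0.0, 0.4, -0.0]
gripper_width: 0.638
grasp_force: 30.0
```

```bash
python3 - <<'E'
from h import *
go(.649,.1115,.0108,90.3)
E
```

```text
at [0.65   0.1119 0.0264] yaw 90.2 tilt [0.06 0.01] | turn -0.1 | shift cm [-0.04 -0.1   1.56]
```

carry_out:
  commands: [0, -0.05, 0.8, 0, 0, 0, 0, 0, 0, 0.5, 0, 0, 0, 0, 0, 0, 0.15, 0, 0, 0, 0, 0, 0, 0, 0, 0, 0, 0, 0, 0, 0, 0, 0, 0, 0]

```text
time_s: 28.05
tool_pos: [0.6491, 0.1123, 0.0111]
eef_rot: [2.216, 2.227, 0.0]
wrist_force: [-0.7, 0.2, -0.3]
gripper_width: 0.636
grasp_force: 30.0
```

carry_out:
  commands: [0, 0, 0.05, 0, 0, 0, 0, 0, 0, 0, 0, 0, 0, 0]

```text
time_s: 28.22
tool_pos: [0.6491, 0.1123, 0.0109]
eef_rot: [2.216, 2.227, 0.0]
wrist_force: [-1.7, 0.1, 2.7]
gripper_width: 0.638
grasp_force: 30.0
```

carry_out:
  commands: [0, 0, 0.05, 0, 0, 0, 0, 0, 0, 0, 0, 0, 0, 0]

```text
time_s: 28.38
tool_pos: [0.6491, 0.1123, 0.0108]
eef_rot: [2.216, 2.226, 0.0]
wrist_force: [-1.4, -1.8, 7.0]
gripper_width: 0.637
grasp_force: 30.0
```

carry_out:
  commands: [0, 0, 0, 0, 0, 0, 0.73, 0, 0, 0, 0, 0, 0, 0.73, 0, 0, 0, 0, 0, 0, 0.73, 0, 0, 0, 0, 0, 0, 0.73, 0, 0, 0, 0, 0, 0, 0.73, 0, 0, -1, 0, 0, 0, 0.73, 0, 0, -2, 0, 0, 0, 0.73, 0, 0, -3, 0, 0, 0, 0.73, 0, 0, -2, 0, 0, 0, 0.8, 1.2, -1.6, 0, 0, 0, 0, 0.8, 1.8, -2.2, 0, 0, 0, 0, 0.8, 2.1, -2.6, 0, 0, 0, 0, 0.8, 2.1, -2.7, 0, 0, 0, 0, 0.8, 2.1, -2.7, 0, 0, 0, 0, 0.8, 2.1, -2.7, 0, 0, 0, 0, 0.8, 2.1, -2.7, 0, 0, 0, 0, 0.8, 2, -2.6, 0, 0, 0, 0, 0.8, 1.5, -2, 0, 0, 0, 0, 0.8, 0.7, -0.8, 0, 0, 0, 0, 0.8, 0, 0, 0, 0, 0, 0, 0.8]

```text
time_s: 30.05
tool_pos: [0.4205, 0.2903, 0.0908]
eef_rot: [-2.21, -2.231, -0.001]
wrist_force: [-0.3, -0.3, 0.1]
gripper_width: 0.8
grasp_force: 0.0
```

carry_out:
  commands: [0, 0, 1, 0, 0, 0, 0.8, 0, 0, 2, 0, 0, 0, 0.8, 0, 0, 1, 0, 0, 0, 0.8, 0, 0, 0, 0, 0, 0, 0.8]

```text
time_s: 30.38
tool_pos: [0.4223, 0.2856, 0.0476]
eef_rot: [2.219, 2.224, -0.007]
wrist_force: [-0.4, -1.0, 0.3]
gripper_width: 0.802
grasp_force: 0.0
```

```bash
python3 - <<'E'
from h import *
go(.4232,.289,.004,90); o=observe()
save('wrist','w7')
T=np.eye(4);T[:3,:3]=R.from_rotvec(o['eef_rot']).as_matrix();T[:3,3]=o['tool_pos']
c=get_calibration('wrist');P=cloud(c,T@c['tool_from_camera'],np.load('w7.npy'))
im=cv2.imread('pics/w7.png').astype(int);mk=(im[...,2]-im[...,0]>80)&(P[...,2]>.006)&(P[...,2]<.03)&(abs(P[...,0]-.423)<.04)&(abs(P[...,1]-.289)<.04);q=P[mk];print(q.min(0),q.max(0),(q.min(0)+q.max(0))/2)
E
```

```text
at [0.4223 0.2856 0.0476] yaw 90.1 tilt [-0.16 -0.18] | turn 0.1 | shift cm [0.34 0.09 4.36]
[0.40767395 0.27868174 0.00605649] [0.43706282 0.30466774 0.02189611] [0.42236838 0.29167474 0.0139763 ]
```

carry_out:
  commands: [0.1, 0, 1.2, 0, 0, 0, 0.8, 0, 0, 1, 0, 0, 0, 0.8, 0, 0, 0, 0, 0, 0, 0.8, 0, 0, 0, 0, 0, 0, 0.8]

```text
time_s: 30.77
tool_pos: [0.4218, 0.2889, 0.0275]
eef_rot: [-2.216, -2.227, 0.002]
wrist_force: [0.2, -1.2, -0.7]
gripper_width: 0.798
grasp_force: 0.0
```

```bash
python3 - <<'E'
from h import *
go(.4228,.2893,.003,90)
E
```

```text
at [0.4218 0.2889 0.0275] yaw 90.3 tilt [-0.06 -0.04] | turn 0.3 | shift cm [0.04 0.1  2.45]
```

carry_out:
  commands: [0, 0.05, 1.2, 0, 0, 0, 0.8, 0, 0, 0.8, 0, 0, 0, 0.8, 0, 0, 0.35, 0, 0, 0, 0.8, 0, 0, 0, 0, 0, 0, 0.8, 0, 0, 0, 0, 0, 0, 0.5, 0, 0, 0, 0, 0, 0, 0, 0, 0, 0, 0, 0, 0, 0, 0, 0, 0, 0, 0, 0, 0, 0, 0, 0, 0, 0, 0, 0, 0, 0, 0, 0, 0, 0, 0, 0, 0, 0, 0, 0, 0, 0, 0, 0, 0, 0, 0, 0, 0, 0, 0, 0, 0, 0, 0, 0, 0, 0, 0, 0, 0, 0, 0, 0, 0, 0, 0, 0, 0, 0]

```text
time_s: 32.02
tool_pos: [0.4228, 0.2892, 0.0047]
eef_rot: [2.216, 2.227, 0.0]
wrist_force: [-0.2, -0.7, 2.6]
gripper_width: 0.324
grasp_force: 30.0
```

```bash
python3 - <<'E'
from h import *
go(.6495,.203,.1,90.3)
E
```

```text
at [0.4228 0.2892 0.0047] yaw 90.3 tilt [0.01 0.  ] | turn -0.0 | shift cm [-8.74 22.63 -9.53]
```

carry_out:
  commands: [0, 0, -0.3, 0, 0, 0, 0, 0, 0, -0.7, 0, 0, 0, 0, 0, 0, -1.5, 0, 0, 0, 0, 0, 0, -2, 0, 0, 0, 0, 0, 0, -2, 0, 0, 0, 0, 0, 0, -1, 0, 0, 0, 0, -0.6, 1.4, 0, 0, 0, 0, 0, -1, 2.4, 0, 0, 0, 0, 0, -1, 2.6, 0, 0, 0, 0, 0, -1, 2.6, 0, 0, 0, 0, 0, -1, 2.6, 0, 0, 0, 0, 0, -1, 2.6, 0, 0, 0, 0, 0, -1, 2.6, 0, 0, 0, 0, 0, -1, 2.6, 0, 0, 0, 0, 0, -0.8, 2, 0, 0, 0, 0, 0, -0.3, 1.2, 0, 0, 0, 0, 0, 0, 0, 0, 0, 0, 0, 0, 0, 0, 0, 0, 0, 0, 0]

```text
time_s: 33.52
tool_pos: [0.6486, 0.2031, 0.0792]
eef_rot: [-2.216, -2.225, 0.001]
wrist_force: [-0.7, 0.6, -0.5]
gripper_width: 0.325
grasp_force: 30.0
```

carry_out:
  commands: [0, 0, 2, 0, 0, 0, 0, 0, 0, 2, 0, 0, 0, 0, 0, 0, 1.5, 0, 0, 0, 0, 0, 0, 0.7, 0, 0, 0, 0, 0, 0, 0, 0, 0, 0, 0, 0, 0, 0, 0, 0, 0, 0]

```text
time_s: 34.02
tool_pos: [0.6487, 0.2037, 0.0177]
eef_rot: [-2.215, -2.227, 0.0]
wrist_force: [0.7, 0.1, 0.9]
gripper_width: 0.326
grasp_force: 30.0
```

```bash
python3 - <<'E'
from h import *
go(.6495,.203,.0097,90.3)
E
```

```text
at [0.6487 0.2037 0.0177] yaw 90.3 tilt [-0.02  0.01] | turn 0.0 | shift cm [-0.07  0.08  0.8 ]
```

carry_out:
  commands: [0, 0, 0.4, 0, 0, 0, 0, 0, 0, 0.25, 0, 0, 0, 0, 0, 0, 0.05, 0, 0, 0, 0, 0, 0, 0, 0, 0, 0, 0, 0, 0, 0, 0, 0, 0, 0]

```text
time_s: 34.43
tool_pos: [0.6492, 0.2032, 0.0108]
eef_rot: [2.216, 2.226, 0.001]
wrist_force: [0.1, -0.1, -0.7]
gripper_width: 0.328
grasp_force: 30.0
```

carry_out:
  commands: [0, 0, 0.05, 0, 0, 0, 0, 0, 0, 0, 0, 0, 0, 0]

```text
time_s: 34.6
tool_pos: [0.6491, 0.2032, 0.0101]
eef_rot: [2.216, 2.227, 0.0]
wrist_force: [0.4, 0.1, -0.4]
gripper_width: 0.326
grasp_force: 30.0
```

carry_out:
  commands: [0, 0, 0.05, 0, 0, 0, 0, 0, 0, 0, 0, 0, 0, 0]

```text
time_s: 34.77
tool_pos: [0.6492, 0.2032, 0.0098]
eef_rot: [2.216, 2.227, 0.0]
wrist_force: [-0.3, -0.9, 0.4]
gripper_width: 0.328
grasp_force: 30.0
```

carry_out:
  commands: [0, 0, 0.04, 0, 0, 0, 0, 0, 0, 0, 0, 0, 0, 0]

```text
time_s: 34.93
tool_pos: [0.6492, 0.2032, 0.0097]
eef_rot: [2.216, 2.226, 0.0]
wrist_force: [-2.3, -0.8, 5.3]
gripper_width: 0.326
grasp_force: 30.0
```

carry_out:
  commands: [0, 0, 0.02, 0, 0, 0, 0, 0, 0, 0, 0, 0, 0, 0]

```text
time_s: 35.1
tool_pos: [0.6492, 0.2033, 0.0097]
eef_rot: [2.216, 2.226, 0.0]
wrist_force: [-2.0, -1.9, 7.2]
gripper_width: 0.323
grasp_force: 30.0
```

Contact. I'll release, lift, and back off towards the base so that the top camera can see everything.

carry_out:
  commands: [0, 0, 0, 0, 0, 0, 0.5, 0, 0, 0, 0, 0, 0, 0.5, 0, 0, 0, 0, 0, 0, 0.5, 0, 0, 0, 0, 0, 0, 0.5, 0, 0, 0, 0, 0, 0, 0.5, 0, 0, -1, 0, 0, 0, 0.5, 0, 0, -2, 0, 0, 0, 0.5, 0, 0, -3, 0, 0, 0, 0.5, 0, 0, -3, 0, 0, 0, 0.5, 0, -2, -3, 0, 0, 0, 0.5, 0, -2.8, 0, 0, 0, 0, 0.5, 0, -2.8, 0, 0, 0, 0, 0.5, 0, -2.8, 0, 0, 0, 0, 0.5, 0, -2.8, 0, 0, 0, 0, 0.5, 0, -2.8, 0, 0, 0, 0, 0.5, 0, -2.8, 0, 0, 0, 0, 0.5, 0, -2.8, 0, 0, 0, 0, 0.5, 0, -1.5, 0, 0, 0, 0, 0.5, 0, 0, 0, 0, 0, 0, 0.5, 0, 0, 0, 0, 0, 0, 0.5]

```text
time_s: 36.77
tool_pos: [0.4184, 0.2022, 0.1297]
eef_rot: [2.214, 2.227, 0.001]
wrist_force: [1.4, 0.8, -0.2]
gripper_width: 0.501
grasp_force: 0.0
```

```bash
python3 - <<'E'
from h import *
save('top','t3');p=cv2.imread('pics/t3.png');p0=cv2.imread('pics/t0.png')
cv2.imwrite('pics/t3b.png',np.vstack([cv2.resize(p[110:260,90:440],(700,300),interpolation=3),cv2.resize(p0[110:260,90:440],(700,300),interpolation=3)]))
c=get_calibration('top');P=cloud(c,c['extrinsics'],np.load('t3.npy'));im=p.astype(int)
mk=(im[...,2]-im[...,0]>50)&(P[...,2]>.012)&(P[...,2]<.08);mk[:118]=0;mk[175:]=0
n,l,s,_=cv2.connectedComponentsWithStats(mk.astype(np.uint8))
for i in range(1,n):
    if s[i,4]<20: continue
    q=P[l==i];print(s[i,4],q[:,:2].min(0).round(3),q[:,:2].max(0).round(3),'z90',np.percentile(q[:,2],90).round(4))
E
```

```text
146 [0.622 0.087] [0.675 0.134] z90 0.0292
154 [ 0.633 -0.113] [ 0.674 -0.074] z90 0.032
182 [ 0.624 -0.203] [ 0.662 -0.165] z90 0.0599
101 [ 0.622 -0.31 ] [ 0.647 -0.242] z90 0.0321
51 [0.637 0.191] [0.658 0.213] z90 0.0282
```

View pics/t3b.png

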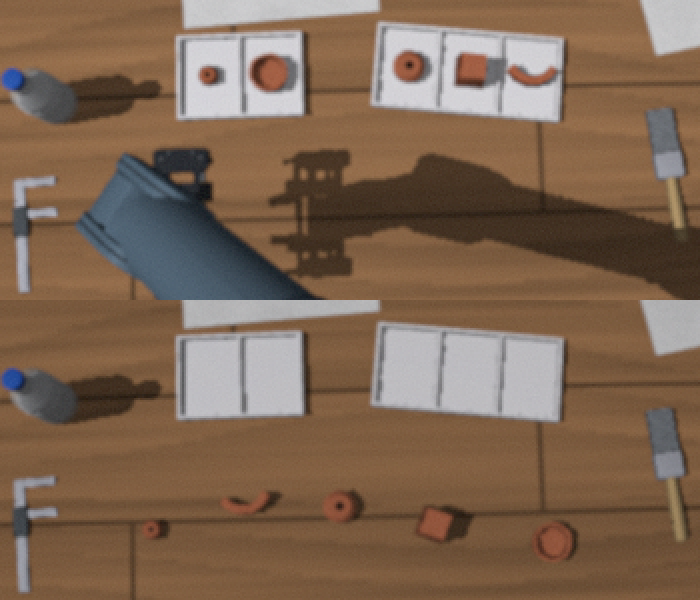

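All five finds are flat in the right pockets, at the heights they should be. The bottle, brush and caliper haven't moved.

```bash
python3 -c "
from station import *
print(finish_job())"
```

```text
the job is handed in; nothing more can be done
None
```

Both kits are made up and the job is handed in at about 37 s: all five finds are set down flat, same way up, in the pockets you asked for, and the bottle, brush and caliper are where they were.

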